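# Raise the feeder dose by four clicks and store it

### The arm

A 7-joint arm with a two-finger parallel gripper is mounted at the origin on the work surface. World frame = base frame: x ahead of the robot, y to its left, z up, the work surface at z = 0. Lengths are in m, angles in rad, forces in N, time in s.
With the tool pointing down it reaches from about 0.425 to 0.925 m from the base axis. Payload 6.8 kg.
Tool frame: the origin (TCP) lies at the very end of the fingers, on their centre line; the grasp point (between the pads) lies 19 mm behind it (bot.grasp_offset is the distance from the TCP to the grasp point, in m); z points along the fingers, y is the direction in which the jaws open and shut (so a half turn about z gives the same grasp; the last joint's range is limited). The gripper opens to 85 mm and grips with 20 to 120 N. Pads are 22 mm wide; open, the fingers measure 114 mm over their backs; the gripper's body (76 mm by 85 mm) begins 54 mm behind the grasp point. The pads swing forward as they close: fully open they stand 13 mm farther back than shut.
Start: joints at [-1.401, 0.477, 0.022, 1.555, -0.011, 1.109, -0.083], TCP at [0.185, 0.649, 0.231] pointing down, gripper open.
Joint ranges: [-2.96, 2.96], [-0.34, 2.1], [-1.41, 1.46], [0.24, 2.44], [-1.37, 4.51], [0.17, 1.92], [-2.96, 2.96]. Speed limits (rad/s): [2.39, 2.39, 3.14, 3.14, 3.14, 3.14, 3.14].

### API

Orientations are given as a unit quaternion [w, x, y, z].
In Python, from station import monitor, cams, bot, finder gives the robot as it stands.
- The arm moves only by the tool jog_arm, never from a script. Its argument "plan" is a list of rows, each an object of numbers: "x", "y", "z": the shift along the tool's x, y, z as a fraction of full scale; "wx", "wy", "wz": the turn, a rotation vector about the tool's x, y, z as a fraction of full scale. A call has 1 to 12 rows; each row is the pose to reach, as a shift and turn from the pose measured when the call began, along the tool's axes at that moment, turning the shorter way round; what a row does not reach only later rows make up. Full scale, the value 1, is 20 cm for a shift and 180 degrees for a turn. A row lasts 1/12 s, in which the tool goes at most 41.7 mm and 7.16 degrees, less where a joint would pass 70% of its speed; a pose out of reach is approached as far as the arm can. A call with a number of a shift or a turn outside -1 to 1 is refused whole. A call with a gripper value outside its range is refused whole. "hand" is the opening, from -1 (shut) to 1 (fully open), set as the call begins (left out, the last holds). The fingers move at their own pace and stop on an object; "grip_force" is the grip in N (left out, the last holds). Time passes only in rows, so rows that repeat a pose let the fingers close. It gives the time, the measured TCP pose, the force and the opening at its end, in the units of the state.
- monitor.get_obs(): the state, without advancing time (a new reading comes with each control period).
- cams.read_camera(name): name is "scene" or "top"; returns the picture (400x640x3 uint8, red, green, blue); there is no depth.
- cams.get_calibration(name): a dict with "fx", "fy", "cx", "cy" (pixels), "distortion" ([k1, k2, p1, p2, k3] as OpenCV has them; the pictures are not rectified), "extrinsics" (4x4, takes a point from world to camera coordinates). Camera axes: x right, y down, z forward; pixel columns grow to the right and rows downward; lengths in m; the calibration is good to about 2 mm. A picture is of the moment at which its call begins. get_calibration takes no time and is no camera call.
- bot.hand_in(): hands the job in, once; it reports no verdict.
Trained networks look in the newest picture that a camera, given by its name, has taken for a name from the list of things; names that differ only in an ending like _2 or _b are one class to them, and where a whole thing is asked for, a point or a joint stands for the part that bears it (a point fixed in the world has none). Each returns a list of dicts, best first, with "confidence" (0 to 1); they miss things now and then, are a little off and sometimes report something else, mostly with a low value. They report only what shows in the picture. A call takes as long as a camera call.
- finder.find_in(camera, target): "bbox" ([left, top, width, height] in pixels, round what is visible of it).
- finder.place_of(camera, target): "location" ([column, row] in pixels: a listed point, or the origin of a listed thing).
The state is a dict: "t": time; "q": joint angles; "joint_vel": joint speeds; "joint_torque": joint torques, N m; "eef_pos": TCP position; "tool_rot": TCP orientation; "contact_force": force on the tool from outside, world axes, zero at the start; "torque": the same for the moment, N m; "gripper_width": opening from 0.0 (shut) to 1.0 (fully open).
Only numpy, scipy, OpenCV 4.12 (cv2) and the standard library are available. Lean on these libraries where they do the work, as an engineer would, in place of code of your own. Each camera call takes 0.05 s, during which the arm holds its last target. There are 200 camera calls.

### The job

Raise the fish feeder's dose: with a fingertip, push the wing of the click-stop dial round clockwise (seen from above) by exactly four clicks, never past the fourth and never backwards. Then press the round button on the same unit fully down and let it come back up. Only push: do not take the dial's wing between the fingers, and leave the loose parts around the unit where they lie.

Things in the scene. Friction and masses are not known exactly. Their poses are not given: they have to be found in the camera images.
- unit: Dosing unit fixed to the counter: grey housing 170 (x) x 360 (y) x 50 mm high, with a low aluminium foot at each y end and a clear round hopper window, 50 mm across, in the middle of its top. Origin at the centre of its underside. Dial and button sit on its top, 95 mm from the middle along y, one at each end (which end varies).
- dial_top (a point): Dial: black disc 96 mm across, face 66 mm above the counter, with a straight raised aluminium wing bar across it (88 mm long, 12 wide, 28 high, top 94 mm above the counter; a black line on top marks one half). This point lies on the vertical turning axis at the top of the wing and turns with the dial: x along the wing to the marked end, z up.
- dial_base: Fixed round aluminium scale plate under the dial, 124 mm across, top 56 mm above the counter, with 18 black ticks on its rim, one tick pitch per click. Origin on the dial's axis at the plate's underside.
- dial (a joint): Dial angle in rad: 0 at the start (resting in a click), growing clockwise from above. 18 clicks a turn, 0.349 rad (20 degrees) each; four are 1.396 rad. About 0.12 N m (some 4 N at 30 mm from the axis) takes it over the ridge half-way between two clicks; beyond it the dial snaps by itself into the next click and rests there.
- store_top (a point): Centre of the top of the round grey push button, 32 mm across, in a black housing.
- store (a joint): Button travel in m: 0 up, 0.006 fully down. Springs back; fully down takes 5 N.
- impeller: Loose orange pump impeller, 88 mm across, 36 mm high, lying beside the unit; origin at the centre of its underside.
- collar: Loose titanium shaft collar, ring 48 mm outside, 28 mm bore, 18 mm high, lying beside the unit; origin at the centre of its underside.
- puck: Loose grey sensor puck, 42 mm across, 24 mm high, lying beside the unit; origin at the centre of its underside.

How it is judged:
On the way, in this order (a step that is already met when the one before it is completed fails the run):
1. the dial rests four clicks clockwise of where it began (value of joint dial between 1.29626 and 1.49626 rad and velocity of joint dial between -0.1 and 0.1 rad/s), for 0.3 s.
2. the button is pressed fully down (value of joint store above 0.0045 m), for 0.05 s.
At the end, for the whole second after the job is handed in: The dial rests in the fourth click clockwise of its start (1.396 rad, within 0.1 rad), the button has been pressed at least 4.5 mm and is up again (within 1 mm), and impeller, collar and puck are within 15 mm of where they lay (value of joint dial between 1.29626 and 1.49626 rad and value of joint store below 0.001 m and distance of each of impeller, collar, puck from where it was at the start of the episode below 0.015 m); the robot touches nothing.
It fails at once if the dial is turned past the fourth click (over the next ridge) (value of joint dial above 1.5708 rad).
It fails at once if the dial is turned backwards over a ridge (value of joint dial below -0.174533 rad).
It fails at once if the button is pressed while the dial is not in the fourth click (value of joint store above 0.003 m and not (value of joint dial between 1.29626 and 1.49626 rad)).
It fails at once if the wing is taken between the fingers (contact force between the fingers and dial above 0.5 N and x of the grasp point in the frame of dial_top between -0.05 and 0.05 m and y of the grasp point in the frame of dial_top between -0.005 and 0.005 m and z of the grasp point in the frame of dial_top between -0.04 and 0.015 m).
It fails at once if the impeller, the collar or the puck is lifted or shoved (moved over 15 mm) (distance of any of impeller, collar, puck from where it was at the start of the episode above 0.015 m).
It also fails if it takes over 48 s, if anything falls off the work surface, if the arm or the gripper's body presses on something with over 40 N, if the wrist force passes 120 N, or if a joint passes its speed limit or range.

## Working session

There is one attempt and no reset: what is moved stays moved. The work goes in short steps, Python scripts to look and compute and a tool call to move; the robot and the scene stay as the last step left them, time stands still between calls to the robot, and variables do not carry over. Pictures are saved under pics/ and viewed, about 8 in all and at most 12, crops included, and the job is handed in when it is done.

Besides the shell and the picture viewer there is one more tool, called after ">>>" by a JSON object that holds its "api" and its "payload". jog_arm: Moves the arm, as the interface text tells. Shift numbers are shares of 20 cm and turn numbers shares of 180 degrees, none past 1 either way. Its arguments: {"type":"object","properties":{"plan":{"type":"array","items":{"type":"object","properties":{"x":{"type":"number","minimum":-1,"maximum":1},"y":{"type":"number","minimum":-1,"maximum":1},"z":{"type":"number","minimum":-1,"maximum":1},"wx":{"type":"number","minimum":-1,"maximum":1},"wy":{"type":"number","minimum":-1,"maximum":1},"wz":{"type":"number","minimum":-1,"maximum":1}}}},"hand":{"type":"number"},"grip_force":{"type":"number"}},"required":["plan"]}

```bash
mkdir -p pics; cat > h.py <<'E'
import numpy as np,cv2
from station import monitor,cams,bot,finder
def cal(n):
    c=cams.get_calibration(n);K=np.array([[c['fx'],0,c['cx']],[0,c['fy'],c['cy']],[0,0,1.]])
    return K,np.array(c['distortion'],float),np.array(c['extrinsics'],float)
def ray(n,p):
    K,d,E=cal(n);u=cv2.undistortPoints(np.array([[p]],float),K,d)[0,0]
    R=E[:3,:3];return -R.T@E[:3,3],R.T@np.array([u[0],u[1],1])
def atz(n,p,z):
    o,v=ray(n,p);return o+v*(z-o[2])/v[2]
def tri(a,b):
    (o1,v1),(o2,v2)=ray('scene',a),ray('top',b)
    s=np.linalg.lstsq(np.c_[v1,-v2],o2-o1,rcond=None)[0];p,q=o1+s[0]*v1,o2+s[1]*v2
    return (p+q)/2,np.linalg.norm(p-q)
def proj(n,P):
    K,d,E=cal(n);return cv2.projectPoints(np.atleast_2d(np.array(P,float)),cv2.Rodrigues(E[:3,:3])[0],E[:3,3],K,d)[0][:,0]
def snap(n,f):
    im=cams.read_camera(n);cv2.imwrite('pics/'+f,im[...,::-1]);return im
E
python3 - <<'E'
from h import *
np.set_printoptions(precision=4,suppress=True)
snap('scene','s0.png');snap('top','t0.png')
for t in ['unit','dial_top','dial_base','store_top','impeller','collar','puck']:
    r={n:finder.place_of(n,t)[:1] for n in('scene','top')}
    print(t,r)
    try: print(tri(r['scene'][0]['location'],r['top'][0]['location']))
    except Exception as e: print(e)
o=monitor.get_obs();print(o)
E
```

```text
unit {'scene': [{'location': [300.3, 218.3], 'confidence': 0.59}], 'top': [{'location': [320.0, 233.0], 'confidence': 0.59}]}
(array([0.5355, 0.0174, 0.0012]), np.float64(0.006217276680559566))
dial_top {'scene': [{'location': [249.6, 203.7], 'confidence': 0.63}], 'top': [{'location': [269.9, 215.8], 'confidence': 0.66}]}
(array([0.5286, 0.0253, 0.0878]), np.float64(0.18704404599806673))
dial_base {'scene': [{'location': [256.8, 221.8], 'confidence': 0.69}], 'top': [{'location': [366.7, 249.0], 'confidence': 0.59}]}
(array([ 0.5055, -0.0665,  0.039 ]), np.float64(0.012056762591105398))
store_top {'scene': [{'location': [352.5, 175.6], 'confidence': 0.48}], 'top': [{'location': [275.5, 214.8], 'confidence': 0.64}]}
(array([0.5694, 0.1058, 0.0715]), np.float64(0.0042632050823831705))
impeller {'scene': [{'location': [279.2, 317.8], 'confidence': 0.7}], 'top': [{'location': [395.5, 177.9], 'confidence': 0.56}]}
(array([ 0.6511, -0.1408, -0.0036]), np.float64(0.001044852260621043))
collar {'scene': [{'location': [323.6, 150.8], 'confidence': 0.82}], 'top': [{'location': [246.8, 278.9], 'confidence': 0.52}]}
(array([0.4441, 0.1678, 0.0018]), np.float64(0.005781025506789359))
puck {'scene': [{'location': [249.1, 178.1], 'confidence': 0.53}], 'top': []}
list index out of range
{'t': 0.8, 'q': array([-1.4011,  0.477 ,  0.0224,  1.5554, -0.0115,  1.1093, -0.0831]), 'joint_vel': array([ 0.0001, -0.0003, -0.0004,  0.0007,  0.0006, -0.0007, -0.0016]), 'joint_torque': array([  0.0001, -59.6257,   1.6065, -28.153 ,   0.0125,   0.0014,
         0.    ]), 'eef_pos': array([0.1851, 0.6491, 0.2313]), 'tool_rot': array([-0.    ,  0.1384,  0.9904,  0.    ]), 'contact_force': array([ 0.5174, -0.8259, -0.0552]), 'torque': array([ 0.0959, -0.0644, -0.0275]), 'gripper_width': 0.9969380761503955}
```

View pics/t0.png

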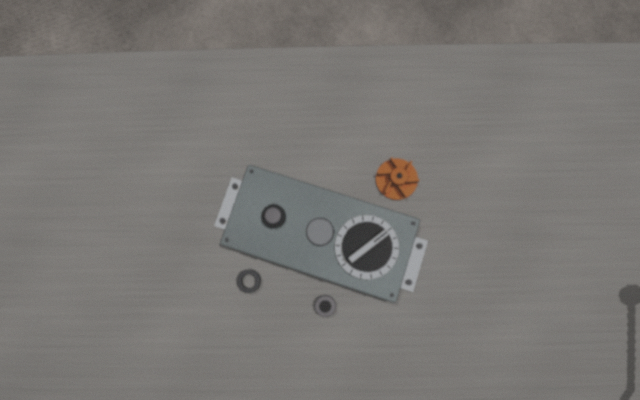

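View pics/s0.png

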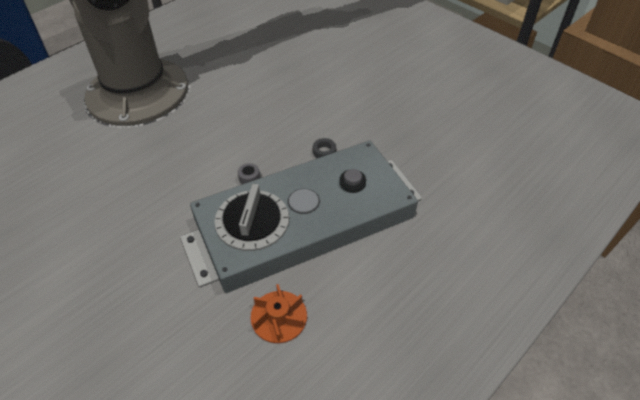

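The top view shows the dial at about (368,246) with its wing running from (350,261) to (389,231). The button is at (273,216), the impeller at (397,178), the collar at (249,281) and the puck at (325,306). The scene view shows the same layout, with the dial at (251,215) and the button at (352,178). I'll enlarge the dial and button next.

```bash
python3 - <<'E'
from h import *
t=cv2.imread('pics/t0.png');s=cv2.imread('pics/s0.png')
a=cv2.resize(t[205:285,325:410],None,fx=4.6,fy=4.6,interpolation=cv2.INTER_CUBIC)
b=cv2.resize(s[170:250,205:290],None,fx=4.6,fy=4.6,interpolation=cv2.INTER_CUBIC)
cv2.imwrite('pics/crop.png',np.hstack([a,b]))
E
```

```text
(no output)
```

View pics/crop.png

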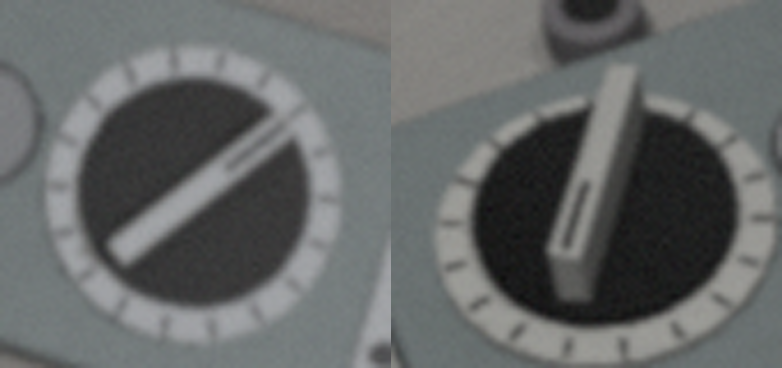

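The crop shows the wing top running from crop (118,253) to (297,111) in the top view, with the marked half at the upper right. In the scene half it runs from (565,250) at the marked end to (622,68).

```bash
python3 - <<'E'
from h import *
np.set_printoptions(precision=4,suppress=True)
T=lambda x,y:(325+x/4.6-.4,205+y/4.6-.4); S=lambda x,y:(205+(x-391)/4.6-.4,170+y/4.6-.4)
m=tri(S(565,250),T(297,111));u=tri(S(622,68),T(118,253));print('marked',m,'unm',u)
d=m[0]-u[0];print('len',np.linalg.norm(d),'ang',np.degrees(np.arctan2(d[1],d[0])),'c',(m[0]+u[0])/2)
print('plate ctr top@.056',atz('top',T(193,193),.056))
a,b=atz('top',T(297,111),.094),atz('top',T(118,253),.094);print('topcam only',(a+b)/2,np.degrees(np.arctan2(*(a-b)[1::-1])))
print('button',tri((351.5,174.5),(273.5,215.5)))
for n,p in(('impeller',(397,178)),('collar',(249,281)),('puck',(325,306))):print(n,atz('top',p,.02))
print('window',atz('top',(320,232),.05))
for n in('scene','top'):
  E=cal(n)[2];print(n,-E[:3,:3].T@E[:3,3])
E
```

```text
marked (array([ 0.5363, -0.107 ,  0.1003]), np.float64(0.001771439254645467)) unm (array([ 0.4809, -0.0356,  0.0909]), np.float64(0.0001165200647278373))
len 0.09085420222091559 ang -52.14145488913701 c [ 0.5086 -0.0713  0.0956]
plate ctr top@.056 [ 0.5059 -0.0696  0.056 ]
topcam only [ 0.5086 -0.072   0.094 ] -52.77326486291721
button (array([0.567 , 0.1084, 0.0709]), np.float64(0.0007871738547731083))
impeller [ 0.6464 -0.1396  0.02  ]
collar [0.4421 0.1625 0.02  ]
puck [0.3921 0.0119 0.02  ]
window [0.5356 0.0195 0.05  ]
scene [ 0.9523 -0.3493  0.7186]
top [0.4663 0.0134 0.9186]
```

```bash
cat >> h.py <<'E'
from scipy.spatial.transform import Rotation as Rn
def rows(W,o=None,base=None):
    """W: list of (x,y,z,azimuth of tool y in deg); prints jog fractions from base pose (default: now)"""
    if base is None:
        o=o or monitor.get_obs();q=o['tool_rot'];p=o['eef_pos'];R=Rn.from_quat([q[1],q[2],q[3],q[0]])
    else: p,R=np.array(base[:3]),ori(base[3])
    for w in W:
        s=R.inv().apply(np.array(w[:3])-p)/.2;r=(R.inv()*ori(w[3])).as_rotvec()/np.pi
        print(np.round(np.r_[s,r],3).tolist())
def ori(az):
    a=np.radians(az);y=np.array([np.cos(a),np.sin(a),0]);z=np.array([0,0,-1.]);return Rn.from_matrix(np.c_[np.cross(y,z),y,z])
C=np.array([.508,-.071])
def push(th,off,rad=.028,z=.076):
    """wing (unmarked half) azimuth th deg, TCP lagging off m behind the wing midline"""
    a=np.radians(th);r=np.array([np.cos(a),np.sin(a)]);t=np.array([np.sin(a),-np.cos(a)]);P=C+rad*r-off*t
    return (*P,z,th-90)
E
python3 - <<'E'
from h import *
A=(.38,.5,.2,62);B=(.47,.32,.18,50);D=(.47,.13,.16,40);F=push(127.5,.033,z=.14);print(F)
rows([A]);rows([B],base=A);rows([D],base=B);rows([F],base=D)
E
```

```text
(np.float64(0.4647740197581451), np.float64(-0.06887523362913318), 0.14, 37.5)
[-1.142, -0.45, 0.157, 0.0, -0.0, 0.067]
[-0.82, -0.583, 0.1, 0.0, 0.0, 0.067]
[-0.611, -0.728, 0.1, 0.0, 0.0, 0.056]
[-0.745, -0.659, 0.1, 0.0, 0.0, 0.014]
```

>>> {"api": "jog_arm", "payload": {"hand": -1, "plan": [{"x": -0.95,"y": -0.38,"z": 0.157,"wz": 0.067},{"x": -0.95,"y": -0.38,"z": 0.157,"wz": 0.067},{"x": -0.95,"y": -0.38,"z": 0.157,"wz": 0.067},{"x": -0.95,"y": -0.38,"z": 0.157,"wz": 0.067},{"x": -0.95,"y": -0.38,"z": 0.157,"wz": 0.067},{"x": -0.95,"y": -0.38,"z": 0.157,"wz": 0.067},{"x": -0.95,"y": -0.38,"z": 0.157,"wz": 0.067}]}}

```text
invalid input at $.plan[0]: expected keys x, y, z, wx, wy, wz
```

```bash
python3 - <<'E'
from h import *
print(monitor.get_obs()['q'])
A=(.44,.36,.2,50);D=(.47,.2,.18,42);E=(.47,.06,.16,38);F=push(127.5,.033,z=.14)
rows([A]);rows([D],base=A);rows([E],base=D);rows([F],base=E)
E
```

```text
[-1.40109725  0.47695831  0.02238728  1.55538527 -0.0115309   1.10932502
 -0.08306674]
[-1.622, -1.041, 0.157, 0.0, -0.0, 0.134]
[-0.629, -0.516, 0.1, 0.0, 0.0, 0.044]
[-0.52, -0.468, 0.1, 0.0, 0.0, 0.022]
[-0.492, -0.417, 0.1, 0.0, 0.0, 0.003]
```

All six keys are needed.

>>> {"api": "jog_arm", "payload": {"hand": -1, "plan": [{"x": -0.95,"y": -0.38,"z": 0.157,"wx": 0,"wy": 0,"wz": 0.067},{"x": -0.95,"y": -0.38,"z": 0.157,"wx": 0,"wy": 0,"wz": 0.067},{"x": -0.95,"y": -0.38,"z": 0.157,"wx": 0,"wy": 0,"wz": 0.067},{"x": -0.95,"y": -0.38,"z": 0.157,"wx": 0,"wy": 0,"wz": 0.067},{"x": -0.95,"y": -0.38,"z": 0.157,"wx": 0,"wy": 0,"wz": 0.067},{"x": -0.95,"y": -0.38,"z": 0.157,"wx": 0,"wy": 0,"wz": 0.067},{"x": -0.95,"y": -0.38,"z": 0.157,"wx": 0,"wy": 0,"wz": 0.067}]}}

```text
t: 1.38
eef_pos: [0.3501, 0.5213, 0.1998]
tool_rot: [0.001, 0.245, 0.97, -0.0]
contact_force: [-0.9, 0.3, -1.5]
gripper_width: 0.009
```

```bash
python3 - <<'E'
from h import *
print(monitor.get_obs()['q'])
A=(.44,.36,.2,50);D=(.47,.2,.18,42);E=(.47,.06,.16,38);F=push(127.5,.033,z=.14)
rows([A]);rows([D],base=A);rows([E],base=D);rows([F],base=E)
E
```

```text
[-1.162087    0.4302416   0.1106115   1.71145511 -0.05303087  1.00345687
  0.04324451]
[-0.778, -0.497, 0.0, -0.0, 0.0, 0.065]
[-0.629, -0.516, 0.1, 0.0, 0.0, 0.044]
[-0.52, -0.468, 0.1, 0.0, 0.0, 0.022]
[-0.492, -0.417, 0.1, 0.0, 0.0, 0.003]
```

>>> {"api": "jog_arm", "payload": {"plan": [{"x": -0.78,"y": -0.5,"z": 0,"wx": 0,"wy": 0,"wz": 0.065},{"x": -0.78,"y": -0.5,"z": 0,"wx": 0,"wy": 0,"wz": 0.065},{"x": -0.78,"y": -0.5,"z": 0,"wx": 0,"wy": 0,"wz": 0.065},{"x": -0.78,"y": -0.5,"z": 0,"wx": 0,"wy": 0,"wz": 0.065},{"x": -0.78,"y": -0.5,"z": 0,"wx": 0,"wy": 0,"wz": 0.065},{"x": -0.78,"y": -0.5,"z": 0,"wx": 0,"wy": 0,"wz": 0.065}]}}

```text
t: 1.88
eef_pos: [0.4429, 0.3544, 0.2006]
tool_rot: [0.002, 0.346, 0.938, -0.001]
contact_force: [0.5, -0.1, -0.0]
gripper_width: 0.0
```

>>> {"api": "jog_arm", "payload": {"plan": [{"x": -0.63,"y": -0.515,"z": 0.1,"wx": 0,"wy": 0,"wz": 0.044},{"x": -0.63,"y": -0.515,"z": 0.1,"wx": 0,"wy": 0,"wz": 0.044},{"x": -0.63,"y": -0.515,"z": 0.1,"wx": 0,"wy": 0,"wz": 0.044},{"x": -0.63,"y": -0.515,"z": 0.1,"wx": 0,"wy": 0,"wz": 0.044},{"x": -0.63,"y": -0.515,"z": 0.1,"wx": 0,"wy": 0,"wz": 0.044},{"x": -0.63,"y": -0.515,"z": 0.1,"wx": 0,"wy": 0,"wz": 0.044}]}}

```text
t: 2.38
eef_pos: [0.4721, 0.1932, 0.1813]
tool_rot: [0.002, 0.411, 0.912, -0.001]
contact_force: [0.1, -0.1, -0.3]
gripper_width: 0.001
```

>>> {"api": "jog_arm", "payload": {"plan": [{"x": -0.52,"y": -0.47,"z": 0.1,"wx": 0,"wy": 0,"wz": 0.022},{"x": -0.52,"y": -0.47,"z": 0.1,"wx": 0,"wy": 0,"wz": 0.022},{"x": -0.52,"y": -0.47,"z": 0.1,"wx": 0,"wy": 0,"wz": 0.022},{"x": -0.52,"y": -0.47,"z": 0.1,"wx": 0,"wy": 0,"wz": 0.022},{"x": -0.52,"y": -0.47,"z": 0.1,"wx": 0,"wy": 0,"wz": 0.022},{"x": -0.52,"y": -0.47,"z": 0.1,"wx": 0,"wy": 0,"wz": 0.022}]}}

```text
t: 2.88
eef_pos: [0.471, 0.0548, 0.1619]
tool_rot: [0.002, 0.442, 0.897, -0.0]
contact_force: [-0.1, 1.6, 0.5]
gripper_width: -0.007
```

```bash
python3 - <<'E'
from h import *
o=monitor.get_obs();print(o['q'],o['eef_pos'],o['contact_force'])
rows([push(127.5,.033,z=.11),push(127.5,.033)])
E
```

```text
[-0.56872591  0.24058609  0.37038335  2.11409583 -0.11707006  0.80350006
  0.52911061] [0.47104368 0.05484943 0.16187866] [-0.1438196   1.57761351  0.47244811]
[-0.47, -0.403, 0.26, 0.0, 0.001, 0.0]
[-0.47, -0.403, 0.43, 0.0, 0.001, 0.0]
```

>>> {"api": "jog_arm", "payload": {"plan": [{"x": -0.47,"y": -0.403,"z": 0.26,"wx": 0,"wy": 0,"wz": 0},{"x": -0.47,"y": -0.403,"z": 0.26,"wx": 0,"wy": 0,"wz": 0},{"x": -0.47,"y": -0.403,"z": 0.26,"wx": 0,"wy": 0,"wz": 0},{"x": -0.47,"y": -0.403,"z": 0.26,"wx": 0,"wy": 0,"wz": 0},{"x": -0.47,"y": -0.403,"z": 0.26,"wx": 0,"wy": 0,"wz": 0},{"x": -0.47,"y": -0.403,"z": 0.26,"wx": 0,"wy": 0,"wz": 0}]}}

```text
t: 3.38
eef_pos: [0.4658, -0.0664, 0.1102]
tool_rot: [0.002, 0.44, 0.898, 0.0]
contact_force: [0.4, 0.6, -0.4]
gripper_width: 0.0
```

```bash
python3 - <<'E'
from h import *
o=monitor.get_obs();print(o['q'],o['eef_pos'],o['contact_force'])
rows([push(127.5,.033)])
t=snap('top','t1.png');s=snap('scene','s1.png')
f=lambda im,r,c:cv2.resize(im[r:r+80,c:c+85],None,fx=4.6,fy=4.6,interpolation=cv2.INTER_CUBIC)
cv2.imwrite('pics/c1.png',np.hstack([f(t,205,325),f(s,170,205)])[...,::-1])
E
```

```text
[-0.32206874  0.32723152  0.39334432  2.16527545 -0.19678929  0.67861035
  0.86458819] [ 0.46580722 -0.0663625   0.11015515] [ 0.42147737  0.55203916 -0.40675629]
[-0.006, -0.012, 0.171, 0.001, 0.001, 0.001]
```

View pics/c1.png

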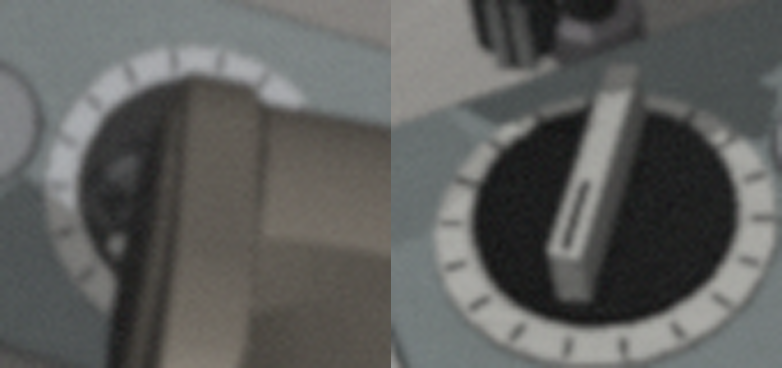

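In the scene half, the shut fingertips at crop (515,35) are behind and left of the wing's far end at (622,68), with a gap. The top view is blocked by the arm. I'll go down.

>>> {"api": "jog_arm", "payload": {"plan": [{"x": 0,"y": 0,"z": 0.06,"wx": 0,"wy": 0,"wz": 0},{"x": 0,"y": 0,"z": 0.12,"wx": 0,"wy": 0,"wz": 0},{"x": 0,"y": 0,"z": 0.17,"wx": 0,"wy": 0,"wz": 0},{"x": 0,"y": 0,"z": 0.17,"wx": 0,"wy": 0,"wz": 0}]}}

```text
t: 3.82
eef_pos: [0.4657, -0.0639, 0.0754]
tool_rot: [0.001, 0.438, 0.899, 0.001]
contact_force: [-0.7, 0.5, -0.0]
gripper_width: 0.003
```

```bash
python3 - <<'E'
from h import *
o=monitor.get_obs();print(o['eef_pos'],o['contact_force'])
rows([push(127.5,x) for x in (.027,.024,.021,.0185)])
E
```

```text
[ 0.46568195 -0.06386271  0.07541031] [-0.71254016  0.45024505 -0.01061205]
[-0.017, 0.011, -0.003, 0.001, 0.0, 0.003]
[-0.017, 0.026, -0.003, 0.001, 0.0, 0.003]
[-0.018, 0.041, -0.003, 0.001, 0.0, 0.003]
[-0.018, 0.053, -0.003, 0.001, 0.0, 0.003]
```

>>> {"api": "jog_arm", "payload": {"plan": [{"x": -0.017,"y": 0.026,"z": 0,"wx": 0,"wy": 0,"wz": 0},{"x": -0.017,"y": 0.026,"z": 0,"wx": 0,"wy": 0,"wz": 0},{"x": -0.017,"y": 0.04,"z": 0,"wx": 0,"wy": 0,"wz": 0},{"x": -0.017,"y": 0.04,"z": 0,"wx": 0,"wy": 0,"wz": 0},{"x": -0.017,"y": 0.04,"z": 0,"wx": 0,"wy": 0,"wz": 0}]}}

```text
t: 4.23
eef_pos: [0.4745, -0.0615, 0.0758]
tool_rot: [0.001, 0.438, 0.899, 0.001]
contact_force: [0.6, 0.1, -0.1]
gripper_width: 0.002
```

>>> {"api": "jog_arm", "payload": {"plan": [{"x": 0,"y": 0.015,"z": 0,"wx": 0,"wy": 0,"wz": 0},{"x": 0,"y": 0.015,"z": 0,"wx": 0,"wy": 0,"wz": 0},{"x": 0,"y": 0.015,"z": 0,"wx": 0,"wy": 0,"wz": 0}]}}

```text
t: 4.48
eef_pos: [0.4765, -0.0599, 0.0758]
tool_rot: [0.001, 0.438, 0.899, 0.001]
contact_force: [-2.5, -1.8, 0.9]
gripper_width: 0.0
```

```bash
python3 - <<'E'
from h import *
o=monitor.get_obs();print(o['eef_pos'],o['contact_force'],o['torque'])
d=np.array(o['eef_pos'][:2])-C;a=np.radians(127.5);print('rad,off',d@[np.cos(a),np.sin(a)],-d@[np.sin(a),-np.cos(a)])
t=snap('top','t2.png');s=snap('scene','s2.png')
f=lambda im,r,c:cv2.resize(im[r:r+80,c:c+85],None,fx=4.6,fy=4.6,interpolation=cv2.INTER_CUBIC)
cv2.imwrite('pics/c2.png',np.hstack([f(t,205,325),f(s,170,205)])[...,::-1])
E
```

```text
[ 0.47646152 -0.05985486  0.07580921] [-2.47945523 -1.7720934   0.86065702] [-0.15517342  0.39152357  0.02459796]
rad,off 0.028041444846511193 0.01823642236320098
```

View pics/c2.png

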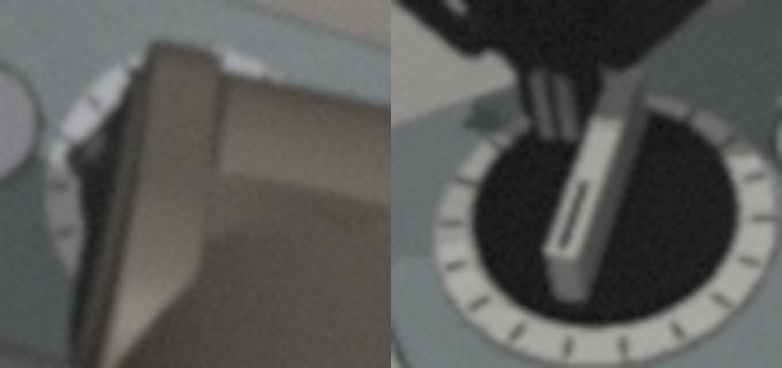

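The scene half shows the fingertip against the wing's left face at crop (555,100). The 3 N reading confirms contact. I'll push along the arc in stages.

```bash
python3 - <<'E'
from h import *
rows([push(127.5-a,.0195) for a in np.linspace(3.5,26,12)])
E
```

```text
[0.005, 0.002, -0.001, 0.001, 0.0, 0.022]
[0.008, 0.008, -0.001, 0.001, 0.0, 0.034]
[0.011, 0.013, -0.001, 0.001, 0.0, 0.045]
[0.014, 0.019, -0.001, 0.001, 0.0, 0.056]
[0.016, 0.024, -0.001, 0.001, 0.0, 0.068]
[0.019, 0.03, -0.001, 0.001, 0.0, 0.079]
[0.021, 0.035, -0.001, 0.001, 0.0, 0.091]
[0.022, 0.041, -0.001, 0.001, 0.0, 0.102]
[0.024, 0.047, -0.001, 0.001, 0.0, 0.113]
[0.025, 0.053, -0.001, 0.001, 0.0, 0.125]
[0.027, 0.059, -0.001, 0.001, 0.0, 0.136]
[0.028, 0.065, -0.001, 0.001, 0.0, 0.147]
```

>>> {"api": "jog_arm", "payload": {"plan": [{"x": 0.005,"y": 0.002,"z": 0,"wx": 0,"wy": 0,"wz": 0.022},{"x": 0.008,"y": 0.008,"z": 0,"wx": 0,"wy": 0,"wz": 0.034},{"x": 0.011,"y": 0.013,"z": 0,"wx": 0,"wy": 0,"wz": 0.045},{"x": 0.014,"y": 0.019,"z": 0,"wx": 0,"wy": 0,"wz": 0.056},{"x": 0.016,"y": 0.024,"z": 0,"wx": 0,"wy": 0,"wz": 0.068},{"x": 0.019,"y": 0.03,"z": 0,"wx": 0,"wy": 0,"wz": 0.079},{"x": 0.021,"y": 0.035,"z": 0,"wx": 0,"wy": 0,"wz": 0.091},{"x": 0.022,"y": 0.041,"z": 0,"wx": 0,"wy": 0,"wz": 0.102},{"x": 0.024,"y": 0.047,"z": 0,"wx": 0,"wy": 0,"wz": 0.113},{"x": 0.025,"y": 0.053,"z": 0,"wx": 0,"wy": 0,"wz": 0.125},{"x": 0.027,"y": 0.059,"z": 0,"wx": 0,"wy": 0,"wz": 0.136},{"x": 0.028,"y": 0.065,"z": 0,"wx": 0,"wy": 0,"wz": 0.147}]}}

```text
t: 5.58
eef_pos: [0.4827, -0.0477, 0.0758]
tool_rot: [0.001, 0.633, 0.774, 0.0]
contact_force: [-3.4, -1.8, 2.2]
gripper_width: 0.001
```

```bash
cat >> h.py <<'E'
def stat():
    o=monitor.get_obs();R=Rn.from_quat(np.roll(o['tool_rot'],-1)).as_matrix();y=R[:2,1];d=np.array(o['eef_pos'][:2])-C
    az=np.degrees(np.arctan2(y[1],y[0]));print('turn',37.5-az,'off',-d@y,'rad',d@[-y[1],y[0]],'z',o['eef_pos'][2],'F',o['contact_force'],'t',o['t'])
E
python3 - <<'E'
from h import *
stat()
rows([push(127.5-a,.0195) for a in np.linspace(28,52,12)])
E
```

```text
turn 26.05548742933282 off 0.02013460611392445 rad 0.027815628377883275 z 0.07578496169615845 F [-3.44152871 -1.81530641  2.22106681] t 5.5833
[0.004, 0.008, -0.001, 0.0, 0.0, 0.011]
[0.008, 0.014, -0.001, 0.0, 0.0, 0.023]
[0.011, 0.019, -0.001, 0.0, 0.0, 0.035]
[0.014, 0.025, -0.001, 0.0, 0.0, 0.047]
[0.017, 0.031, -0.001, 0.001, 0.0, 0.059]
[0.019, 0.037, -0.001, 0.001, 0.0, 0.071]
[0.021, 0.043, -0.001, 0.001, 0.0, 0.084]
[0.024, 0.049, -0.001, 0.001, 0.0, 0.096]
[0.025, 0.055, -0.001, 0.001, 0.0, 0.108]
[0.027, 0.062, -0.001, 0.001, 0.0, 0.12]
[0.028, 0.068, -0.001, 0.001, 0.0, 0.132]
[0.029, 0.074, -0.001, 0.001, 0.0, 0.144]
```

>>> {"api": "jog_arm", "payload": {"plan": [{"x": 0.004,"y": 0.008,"z": 0,"wx": 0,"wy": 0,"wz": 0.011},{"x": 0.008,"y": 0.014,"z": 0,"wx": 0,"wy": 0,"wz": 0.023},{"x": 0.011,"y": 0.019,"z": 0,"wx": 0,"wy": 0,"wz": 0.035},{"x": 0.014,"y": 0.025,"z": 0,"wx": 0,"wy": 0,"wz": 0.047},{"x": 0.017,"y": 0.031,"z": 0,"wx": 0,"wy": 0,"wz": 0.059},{"x": 0.019,"y": 0.037,"z": 0,"wx": 0,"wy": 0,"wz": 0.071},{"x": 0.021,"y": 0.043,"z": 0,"wx": 0,"wy": 0,"wz": 0.084},{"x": 0.024,"y": 0.049,"z": 0,"wx": 0,"wy": 0,"wz": 0.096},{"x": 0.025,"y": 0.055,"z": 0,"wx": 0,"wy": 0,"wz": 0.108},{"x": 0.027,"y": 0.062,"z": 0,"wx": 0,"wy": 0,"wz": 0.12},{"x": 0.028,"y": 0.068,"z": 0,"wx": 0,"wy": 0,"wz": 0.132},{"x": 0.029,"y": 0.074,"z": 0,"wx": 0,"wy": 0,"wz": 0.144}]}}

```text
t: 6.58
eef_pos: [0.4954, -0.0387, 0.0756]
tool_rot: [-0.0, 0.791, 0.612, 0.0]
contact_force: [-2.1, 0.9, 1.4]
gripper_width: 0.001
```

```bash
python3 - <<'E'
from h import *
stat()
t=snap('top','t3.png');s=snap('scene','s3.png')
f=lambda im,r,c:cv2.resize(im[r:r+80,c:c+85],None,fx=4.6,fy=4.6,interpolation=cv2.INTER_CUBIC)
cv2.imwrite('pics/c3.png',np.hstack([f(t,205,325),f(s,170,205)])[...,::-1])
# predicted scene-crop pixel of the wing's marked top end per click
for k in range(6):
    a=np.radians(-52.5-20*k);print(k,((proj('scene',[[*(C+.044*np.array([np.cos(a),np.sin(a)])),.094]])[0]-[205,170])*4.6+[391,0]).round())
E
```

```text
turn 52.0695053515975 off 0.020365968608829072 rad 0.028071775135425935 z 0.0756408936176984 F [-2.11124244  0.93440909  1.4497376 ] t 6.5833
0 [562. 255.]
1 [521. 244.]
2 [489. 222.]
3 [470. 193.]
4 [466. 159.]
5 [477. 126.]
```

View pics/c3.png

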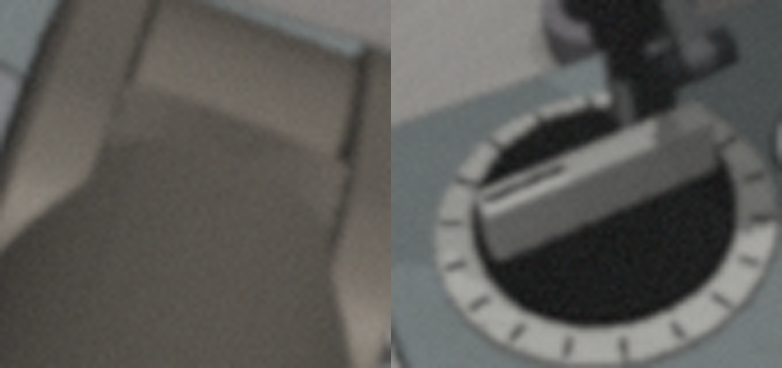

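The marked wing end is at about crop (482,207), between the predictions for click 2 (489,222) and click 3 (470,193). The wing is therefore near 49°, about 2-3° behind the commanded angle.

```bash
python3 - <<'E'
from h import *
rows([push(127.5-a,.0195) for a in np.linspace(53.5,68,12)])
E
```

```text
[0.001, 0.002, -0.001, 0.001, -0.0, 0.009]
[0.003, 0.005, -0.001, 0.001, -0.0, 0.016]
[0.005, 0.009, -0.001, 0.001, -0.0, 0.023]
[0.007, 0.012, -0.001, 0.001, -0.0, 0.03]
[0.009, 0.015, -0.001, 0.001, -0.0, 0.038]
[0.011, 0.019, -0.001, 0.001, -0.0, 0.045]
[0.013, 0.022, -0.001, 0.001, -0.0, 0.052]
[0.014, 0.026, -0.001, 0.001, -0.0, 0.06]
[0.016, 0.03, -0.001, 0.001, -0.0, 0.067]
[0.017, 0.033, -0.001, 0.001, -0.0, 0.074]
[0.019, 0.037, -0.001, 0.001, -0.0, 0.082]
[0.02, 0.041, -0.001, 0.001, -0.0, 0.089]
```

>>> {"api": "jog_arm", "payload": {"plan": [{"x": 0.001,"y": 0.002,"z": 0,"wx": 0,"wy": 0,"wz": 0.009},{"x": 0.003,"y": 0.005,"z": 0,"wx": 0,"wy": 0,"wz": 0.016},{"x": 0.005,"y": 0.009,"z": 0,"wx": 0,"wy": 0,"wz": 0.023},{"x": 0.007,"y": 0.012,"z": 0,"wx": 0,"wy": 0,"wz": 0.03},{"x": 0.009,"y": 0.015,"z": 0,"wx": 0,"wy": 0,"wz": 0.038},{"x": 0.011,"y": 0.019,"z": 0,"wx": 0,"wy": 0,"wz": 0.045},{"x": 0.013,"y": 0.022,"z": 0,"wx": 0,"wy": 0,"wz": 0.052},{"x": 0.014,"y": 0.026,"z": 0,"wx": 0,"wy": 0,"wz": 0.06},{"x": 0.016,"y": 0.03,"z": 0,"wx": 0,"wy": 0,"wz": 0.067},{"x": 0.017,"y": 0.033,"z": 0,"wx": 0,"wy": 0,"wz": 0.074},{"x": 0.019,"y": 0.037,"z": 0,"wx": 0,"wy": 0,"wz": 0.082},{"x": 0.02,"y": 0.041,"z": 0,"wx": 0,"wy": 0,"wz": 0.089}]}}

```text
t: 7.68
eef_pos: [0.5048, -0.0367, 0.0757]
tool_rot: [0.0, 0.869, 0.495, 0.0]
contact_force: [-3.2, 1.6, 3.3]
gripper_width: 0.002
```

```bash
python3 - <<'E'
from h import *
stat()
t=snap('top','t4.png');s=snap('scene','s4.png')
f=lambda im,r,c:cv2.resize(im[r:r+80,c:c+85],None,fx=4.6,fy=4.6,interpolation=cv2.INTER_CUBIC)
cv2.imwrite('pics/c4.png',f(s,170,205)[...,::-1])
rows([push(127.5-a,.0195) for a in np.linspace(69,77,10)])
E
```

```text
turn 68.11929072793033 off 0.020225993509611333 rad 0.027921386631636843 z 0.07566351876288362 F [-3.18052063  1.58811213  3.30801202] t 7.6833
[0.001, 0.004, -0.002, 0.0, -0.0, 0.005]
[0.003, 0.006, -0.002, 0.0, -0.0, 0.01]
[0.004, 0.008, -0.002, 0.0, -0.0, 0.015]
[0.006, 0.01, -0.002, 0.0, -0.0, 0.02]
[0.007, 0.013, -0.002, 0.0, -0.0, 0.025]
[0.008, 0.015, -0.002, 0.0, -0.0, 0.03]
[0.01, 0.017, -0.002, 0.0, -0.0, 0.035]
[0.011, 0.02, -0.002, 0.0, -0.0, 0.04]
[0.012, 0.022, -0.002, 0.0, -0.0, 0.045]
[0.013, 0.024, -0.002, 0.0, -0.0, 0.05]
```

View pics/c4.png

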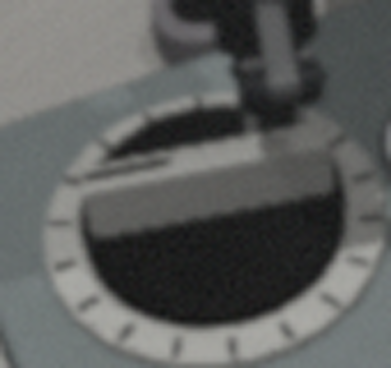

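The marked end is at about (80,182) in this crop, so the wing is near 64-65°, on the rise toward the ridge before click 4. I'll push to a commanded 77°.

>>> {"api": "jog_arm", "payload": {"plan": [{"x": 0.001,"y": 0.004,"z": 0,"wx": 0,"wy": 0,"wz": 0.005},{"x": 0.003,"y": 0.006,"z": 0,"wx": 0,"wy": 0,"wz": 0.01},{"x": 0.004,"y": 0.008,"z": 0,"wx": 0,"wy": 0,"wz": 0.015},{"x": 0.006,"y": 0.01,"z": 0,"wx": 0,"wy": 0,"wz": 0.02},{"x": 0.007,"y": 0.013,"z": 0,"wx": 0,"wy": 0,"wz": 0.025},{"x": 0.008,"y": 0.015,"z": 0,"wx": 0,"wy": 0,"wz": 0.03},{"x": 0.01,"y": 0.017,"z": 0,"wx": 0,"wy": 0,"wz": 0.035},{"x": 0.011,"y": 0.02,"z": 0,"wx": 0,"wy": 0,"wz": 0.04},{"x": 0.012,"y": 0.022,"z": 0,"wx": 0,"wy": 0,"wz": 0.045},{"x": 0.013,"y": 0.024,"z": 0,"wx": 0,"wy": 0,"wz": 0.05},{"x": 0.013,"y": 0.024,"z": 0,"wx": 0,"wy": 0,"wz": 0.05}]}}

```text
t: 8.7
eef_pos: [0.5108, -0.037, 0.0757]
tool_rot: [0.0, 0.905, 0.426, 0.001]
contact_force: [-0.1, -0.4, -0.4]
gripper_width: -0.002
```

```bash
python3 - <<'E'
from h import *
stat()
s=snap('scene','s5.png')
f=lambda im,r,c:cv2.resize(im[r:r+80,c:c+85],None,fx=4.6,fy=4.6,interpolation=cv2.INTER_CUBIC)
cv2.imwrite('pics/c5.png',f(s,170,205)[...,::-1])
b=push(50.5,.021);rows([push(50.5,.035),push(50.5,.035,z=.15)])
E
```

```text
turn 77.11603986282245 off 0.019516817128809198 rad 0.0279172050020892 z 0.07566877892316756 F [-0.10890843 -0.38136921 -0.36444479] t 8.7
[0.0, -0.077, -0.002, 0.0, -0.0, -0.0]
[0.001, -0.077, -0.372, 0.0, -0.0, -0.0]
```

View pics/c5.png

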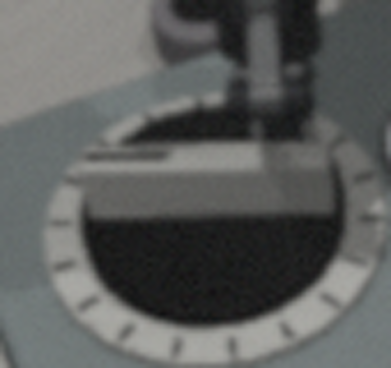

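The marked end is now at (80,160), matching the click 4 prediction, and the force is near zero. The dial has snapped into click 4, so I'll back off and rise.

>>> {"api": "jog_arm", "payload": {"plan": [{"x": 0,"y": -0.04,"z": 0,"wx": 0,"wy": 0,"wz": 0},{"x": 0,"y": -0.077,"z": 0,"wx": 0,"wy": 0,"wz": 0},{"x": 0,"y": -0.077,"z": -0.1,"wx": 0,"wy": 0,"wz": 0},{"x": 0,"y": -0.077,"z": -0.25,"wx": 0,"wy": 0,"wz": 0},{"x": 0,"y": -0.077,"z": -0.372,"wx": 0,"wy": 0,"wz": 0},{"x": 0,"y": -0.077,"z": -0.372,"wx": 0,"wy": 0,"wz": 0},{"x": 0,"y": -0.077,"z": -0.372,"wx": 0,"wy": 0,"wz": 0}]}}

```text
t: 9.33
eef_pos: [0.4989, -0.0263, 0.1508]
tool_rot: [0.0, 0.904, 0.427, 0.002]
contact_force: [-0.1, -0.3, 0.1]
gripper_width: -0.002
```

```bash
python3 - <<'E'
from h import *
stat()
A=(.567,.108,.14,13);rows([A,(.567,.108,.085,13)])
E
```

```text
turn 77.00199405470983 off 0.03541628503529628 rad 0.02868041862715977 z 0.15084780840088075 F [-0.12310362 -0.33422341  0.06229732] t 9.3333
[0.735, -0.165, 0.056, 0.001, -0.001, -0.292]
[0.734, -0.165, 0.331, 0.001, -0.001, -0.292]
```

>>> {"api": "jog_arm", "payload": {"plan": [{"x": 0.735,"y": -0.165,"z": 0.05,"wx": 0,"wy": 0,"wz": -0.292},{"x": 0.735,"y": -0.165,"z": 0.05,"wx": 0,"wy": 0,"wz": -0.292},{"x": 0.735,"y": -0.165,"z": 0.05,"wx": 0,"wy": 0,"wz": -0.292},{"x": 0.735,"y": -0.165,"z": 0.05,"wx": 0,"wy": 0,"wz": -0.292},{"x": 0.735,"y": -0.165,"z": 0.05,"wx": 0,"wy": 0,"wz": -0.292},{"x": 0.735,"y": -0.165,"z": 0.05,"wx": 0,"wy": 0,"wz": -0.292},{"x": 0.735,"y": -0.165,"z": 0.05,"wx": 0,"wy": 0,"wz": -0.292},{"x": 0.735,"y": -0.165,"z": 0.05,"wx": 0,"wy": 0,"wz": -0.292},{"x": 0.735,"y": -0.165,"z": 0.05,"wx": 0,"wy": 0,"wz": -0.292},{"x": 0.735,"y": -0.165,"z": 0.05,"wx": 0,"wy": 0,"wz": -0.292}]}}

```text
t: 10.17
eef_pos: [0.566, 0.1081, 0.1402]
tool_rot: [0.0, 0.623, 0.782, 0.001]
contact_force: [-0.0, 0.3, -0.3]
gripper_width: -0.003
```

```bash
python3 - <<'E'
from h import *
stat();o=monitor.get_obs();print(o['eef_pos'])
rows([(.567,.108,.085,13),(.567,.108,.072,13)])
t=snap('top','t6.png');s=snap('scene','s6.png')
f=lambda im,r,c:cv2.resize(im[r:r+80,c:c+85],None,fx=4.6,fy=4.6,interpolation=cv2.INTER_CUBIC)
cv2.imwrite('pics/c6.png',np.hstack([f(t,205,325),f(s,125,310)])[...,::-1])
E
```

```text
turn 24.536618812537725 off -0.09666349214875866 rad 0.16156191461250763 z 0.14015371113183744 F [-0.00901133  0.2569705  -0.33671362] t 10.1667
[0.56595709 0.10812897 0.14015371]
[-0.002, 0.004, 0.276, 0.001, -0.0, -0.0]
[-0.002, 0.004, 0.341, 0.001, -0.0, -0.0]
```

View pics/c6.png

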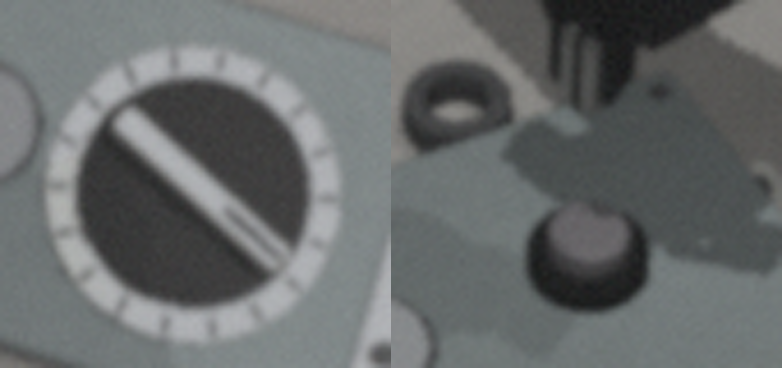

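The top half shows the wing from (125,118) to the marked end at (280,260), an azimuth of about -132.5°. That is 80° clockwise from the start, or four clicks. The button stands proud of its housing at crop (590,235). I'll press it now.

>>> {"api": "jog_arm", "payload": {"plan": [{"x": 0,"y": 0.004,"z": 0.13,"wx": 0,"wy": 0,"wz": 0},{"x": 0,"y": 0.004,"z": 0.25,"wx": 0,"wy": 0,"wz": 0},{"x": 0,"y": 0.004,"z": 0.3,"wx": 0,"wy": 0,"wz": 0},{"x": 0,"y": 0.004,"z": 0.335,"wx": 0,"wy": 0,"wz": 0},{"x": 0,"y": 0.004,"z": 0.335,"wx": 0,"wy": 0,"wz": 0}]}}

```text
t: 10.68
eef_pos: [0.5665, 0.1082, 0.0725]
tool_rot: [0.0, 0.623, 0.782, 0.0]
contact_force: [-0.9, 0.5, 0.2]
gripper_width: 0.002
```

>>> {"api": "jog_arm", "payload": {"plan": [{"x": 0,"y": 0,"z": 0.01,"wx": 0,"wy": 0,"wz": 0},{"x": 0,"y": 0,"z": 0.02,"wx": 0,"wy": 0,"wz": 0},{"x": 0,"y": 0,"z": 0.02,"wx": 0,"wy": 0,"wz": 0}]}}

```text
t: 10.93
eef_pos: [0.5673, 0.1082, 0.0693]
tool_rot: [0.001, 0.623, 0.782, 0.001]
contact_force: [-0.3, -0.6, 3.9]
gripper_width: 0.004
```

>>> {"api": "jog_arm", "payload": {"plan": [{"x": 0,"y": 0,"z": 0.01,"wx": 0,"wy": 0,"wz": 0},{"x": 0,"y": 0,"z": 0.018,"wx": 0,"wy": 0,"wz": 0},{"x": 0,"y": 0,"z": 0.018,"wx": 0,"wy": 0,"wz": 0}]}}

```text
t: 11.18
eef_pos: [0.5675, 0.1082, 0.0662]
tool_rot: [0.001, 0.623, 0.782, 0.001]
contact_force: [-2.0, -0.3, 5.4]
gripper_width: -0.004
```

>>> {"api": "jog_arm", "payload": {"plan": [{"x": 0,"y": 0,"z": 0.01,"wx": 0,"wy": 0,"wz": 0},{"x": 0,"y": 0,"z": 0.015,"wx": 0,"wy": 0,"wz": 0},{"x": 0,"y": 0,"z": 0.015,"wx": 0,"wy": 0,"wz": 0}]}}

```text
t: 11.43
eef_pos: [0.5676, 0.1082, 0.0657]
tool_rot: [-0.0, 0.623, 0.782, 0.002]
contact_force: [-10.9, 0.3, 26.9]
gripper_width: 0.003
```

The force jumped to 27 N at z = 0.0657, about 6 mm below the button top I measured, so it is at its stop. I'll release and rise.

>>> {"api": "jog_arm", "payload": {"plan": [{"x": 0,"y": 0,"z": 0,"wx": 0,"wy": 0,"wz": 0},{"x": 0,"y": 0,"z": -0.05,"wx": 0,"wy": 0,"wz": 0},{"x": 0,"y": 0,"z": -0.2,"wx": 0,"wy": 0,"wz": 0},{"x": 0,"y": 0,"z": -0.4,"wx": 0,"wy": 0,"wz": 0},{"x": 0,"y": 0,"z": -0.5,"wx": 0,"wy": 0,"wz": 0},{"x": 0,"y": 0,"z": -0.5,"wx": 0,"wy": 0,"wz": 0},{"x": 0,"y": 0,"z": -0.5,"wx": 0,"wy": 0,"wz": 0}]}}

```text
t: 12.02
eef_pos: [0.5684, 0.1083, 0.1672]
tool_rot: [0.001, 0.623, 0.782, 0.003]
contact_force: [0.6, 0.2, -0.2]
gripper_width: -0.001
```

```bash
python3 - <<'E'
from h import *
stat()
t=snap('top','t7.png');s=snap('scene','s7.png')
f=lambda im,r,c:cv2.resize(im[r:r+80,c:c+85],None,fx=4.6,fy=4.6,interpolation=cv2.INTER_CUBIC)
cv2.imwrite('pics/c7.png',np.hstack([f(t,205,325),f(s,125,310)])[...,::-1])
a=cv2.imread('pics/s0.png').astype(int);d=np.abs(a-s[...,::-1].astype(int)).sum(2)
for n,(u,v) in dict(imp=(279,315),col=(324,149),puck=(249,173)).items():print(n,d[v-20:v+20,u-25:u+25].mean())
E
```

```text
turn 24.59384865535405 off -0.0989160593237026 rad 0.16131823353371105 z 0.16719767149082262 F [ 0.58540604  0.19283792 -0.22709645] t 12.0167
imp 19.962
col 35.153
puck 21.095
```

View pics/c7.png

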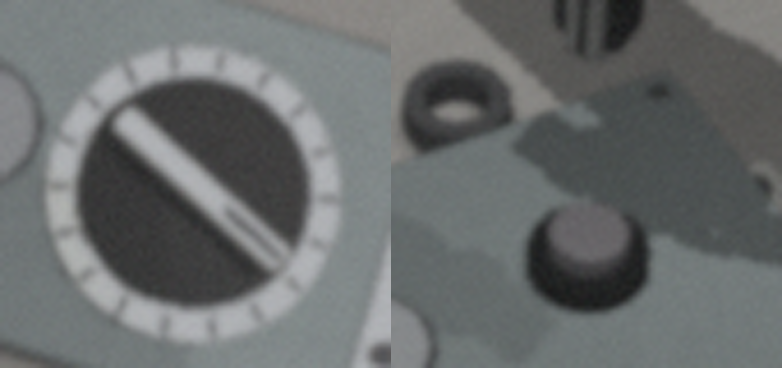

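The dial is still in click 4, with the wing from (125,118) to (280,260). The button is back up at crop (590,235), the same as before the press, and the collar hasn't moved. The tool is clear, so I'll hand in.

```bash
python3 -c "
from station import bot;print(bot.hand_in())"
```

```text
the job is handed in; nothing more can be done
None
```

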